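Divider back into the kitchen drawer

ROBOT

A 6-joint arm with a two-finger parallel gripper is mounted at the origin on the work surface. World frame = base frame: x ahead of the robot, y to its left, z up, the work surface at z = 0. Lengths are in mm, angles in rad, forces in N, time in s.
With the tool pointing down it reaches from about 300 to 775 mm from the base axis. Payload 14.6 kg.
Tool frame: the origin (TCP) lies on the front face of the gripper's body, between the roots of the fingers; the fingertips stand 97 mm ahead of it and the grasp point (between the pads) lies 78 mm ahead of it; z points along the fingers, y is the line along which they close (so a half turn about z gives the same grasp; the last joint's range is limited). The gripper opens to 94 mm and grips with 3 to 60 N. Pads are 16 mm wide; open, the fingers measure 119 mm over their backs; the gripper's body (75 mm by 177 mm) begins 78 mm behind the grasp point.
Start: joints at [-1.232, 0.3, 1.521, -0, 1.321, -0.067], TCP at [217.107, -505.326, 302.646] pointing down, gripper open.
Joint ranges: [-3.03, 3.03], [-0.79, 2.21], [0.23, 2.52], [-1.04, 4.18], [0, 3.07], [-2.55, 2.55]. Speed limits (rad/s): [2.22, 2.22, 2.57, 3.14, 3.14, 3.14].

INTERFACE

Orientations are given as [roll, pitch, yaw] about the fixed x, y, z axes, in that order (R = Rz(yaw) Ry(pitch) Rx(roll)).
In Python, from cell import * gives the robot as it stands.
- The arm moves only by the tool carry_out, never from a script. Its arguments are lists of equal length, an entry for each row: "slide": the shift along the world's x, y, z scaled (see below), a list of three; "dr": the turn, a rotation vector about the world's x, y, z scaled (see below), a list of three; "gripper": the opening in per cent of the stroke, from 0 (shut) to 100 (fully open). A call has 1 to 10 rows; each row is the pose to reach, as a shift and turn from the pose commanded when the call began, turning the shorter way round; what a row does not reach only later rows make up. The controller multiplies each number of a shift by 0.25 m and each number of a turn by 360 degrees. A row lasts 1/12 s, in which the tool goes at most 41.7 mm and 7.16 degrees, less where a joint would pass 70% of its speed; a pose out of reach is approached as far as the arm can. A call with a number of a shift or a turn outside -1 to 1 is refused whole. A call with a gripper value outside its range is refused whole. The fingers move at their own pace and stop on an object; "newtons" is the grip in N (left out, the last holds). Time passes only in rows, so rows that repeat a pose let the fingers close. It gives the time, the measured TCP pose, the force, the opening and the grip force at its end, in the units of the state.
- read_state(): the state, without advancing time (a new reading comes with each control period).
- camera(name): name is "side" or "top"; returns the picture (480x640x3 uint8, red, green, blue); there is no depth.
- camera_model(name): a dict with "vfov" (degrees; the focal length in pixels is half the picture's height over the tangent of half this angle, whatever the lens; pixels are square), "cx", "cy" (the principal point, pixels), "R" (3x3) and "t" (3): a world point X has camera coordinates R X + t. Camera axes: x right, y down, z forward; pixel columns grow to the right and rows downward; lengths in mm; the calibration is good to about 2 mm. A picture is of the moment at which its call begins. camera_model takes no time and is no camera call.
- sign_off(): hands the job in; it is judged then, once.
The state is a dict: "clock": time; "joints": joint angles; "qd": joint speeds; "effort": joint torques, N m; "eef_pos": TCP position; "eef_rot": TCP orientation; "wrist_force": force on the tool from outside, world axes, zero at the start; "moment": the same for the moment, N m; "finger_gap": finger opening in mm; "finger_force": force on a finger pad.
Only numpy, scipy, OpenCV 4.12 (cv2) and the standard library are available. Lean on these libraries where they do the work, as an engineer would, in place of code of your own. Each camera call takes 0.05 s, during which the arm holds its last target. There are 200 camera calls.

TASK

Take the birch plywood divider out of the dark wooden stand and slide it straight down into the slot of the blue rail in the drawer, roughly centred along the rail. Keep hold of it until it is down at the bottom of the slot, then let go so it stands there upright. Leave the white board in the stand.

Things in the scene. Friction and masses are not known exactly. Their poses are not given: they have to be found in the camera images.
- divider: Loose birch plywood slab, pale wood, 150 mm long (x), 12 mm thick (y), 130 mm tall (z), 110 to 225 g, same either way round. Origin: centre of its underside. Stands on edge in one of the two slots (either one) of a dark wooden stand left of the drawer; its upper 100 mm are free to pinch across the thickness from above.
- rail: Blue slotted rail, dark along the slot floor, fixed in the drawer between its two rows. Origin: centre of its underside. Slot along x, 90 mm long, ends open, floor 4 mm above the origin, 16 mm wide up to 30 mm, then a V to a 44 mm wide mouth at 48 mm above the origin. Seated, the divider's origin is 4 mm above the rail's. Drawer walls reach 58 mm, its contents 80 mm above the table, 50 mm or more from the slot's middle plane.
- white_board: Loose white plastic chopping board, same size, axes and origin as the divider, standing in the other slot of the stand, parallel to it at 110 mm. Slot floors are 8 mm above the table, slot walls end 36 mm above it. Not to be taken.
Mind the look-alikes: they are no part of the job. What is shaped like the divider but green or turquoise is not meant.

How it is judged:
By the outcome, as a careful person would: the job done as asked, in the order asked, and still so for the second after the job is handed in, with the robot touching nothing.
It also fails if it takes over 40 s, if anything falls off the work surface, if the arm or the gripper's body presses on something with over 40 N, if the wrist force passes 120 N, or if a joint passes its speed limit or range.

## Working session

There is one attempt and no reset: what is moved stays moved. The work goes in short steps, Python scripts to look and compute and a tool call to move; the robot and the scene stay as the last step left them, time stands still between calls to the robot, and variables do not carry over. Pictures are saved under pics/ and viewed, at most 10 in all, crops included, and the job is handed in when it is done.

Besides the shell and the picture viewer there is one more tool, called after "Request:" as name(argument=value, ...), one argument or row to a line, values as JSON. carry_out: Moves the arm, as the interface text tells. Its arguments: {"type":"object","properties":{"slide":{"type":"array","items":{"type":"array","items":{"type":"number","minimum":-1,"maximum":1}}},"dr":{"type":"array","items":{"type":"array","items":{"type":"number","minimum":-1,"maximum":1}}},"gripper":{"type":"array","items":{"type":"number"}},"newtons":{"type":"number"}},"required":["slide","dr","gripper"]}

```bash
mkdir -p pics; python3 - <<'E'
from cell import *
import cv2
for n in("side","top"):
    cv2.imwrite(f"pics/{n}0.png",camera(n)[:,:,::-1]); print(n,camera_model(n))
s=read_state();print(s)
E
```

```text
side {'vfov': 55.96622045297073, 'cx': 323.4677861781812, 'cy': 231.8520719679413, 'R': array([[ 0.95976377, -0.28072505, -0.00685191],
       [-0.1898772 , -0.63080301, -0.75235245],
       [ 0.20688198,  0.72338165, -0.65872516]]), 't': array([-473.16610492,  246.3106124 ,  577.13436268])}
top {'vfov': 55.3896041947728, 'cx': 326.9872434598682, 'cy': 238.0840812335188, 'R': array([[-0.01180275, -0.99916634, -0.03908099],
       [-0.98859321,  0.01752873, -0.14958677],
       [ 0.1501471 ,  0.03686966, -0.98797595]]), 't': array([192.57771009, 537.91433138, 681.17568553])}
{'clock': 0.1, 'joints': array([-1.23159687e+00,  3.00424796e-01,  1.52153776e+00,  6.74946513e-05,
        1.32064980e+00, -6.66070183e-02]), 'qd': array([ 0.00054706, -0.00069666, -0.00340224,  0.00081013,  0.00014666,
        0.00070688]), 'effort': array([ 2.26321165e-03, -5.32634282e+01, -3.53280008e+01,  7.09765172e-02,
        2.35175702e-02, -8.00884709e-05]), 'eef_pos': array([ 217.07844538, -505.20577276,  302.12999215]), 'eef_rot': array([-3.14057957e+00, -1.33100816e-04,  4.05789667e-01]), 'wrist_force': array([-0.05566314, -1.14197789,  0.12397975]), 'moment': array([ 0.01485082, -0.04059672, -0.00191497]), 'finger_force': 0.0, 'finger_gap': 93.95061378127016}
```

View pics/top0.png

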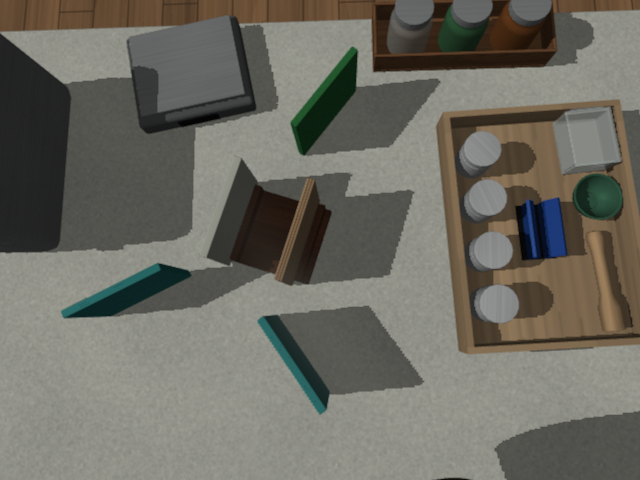

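View pics/side0.png

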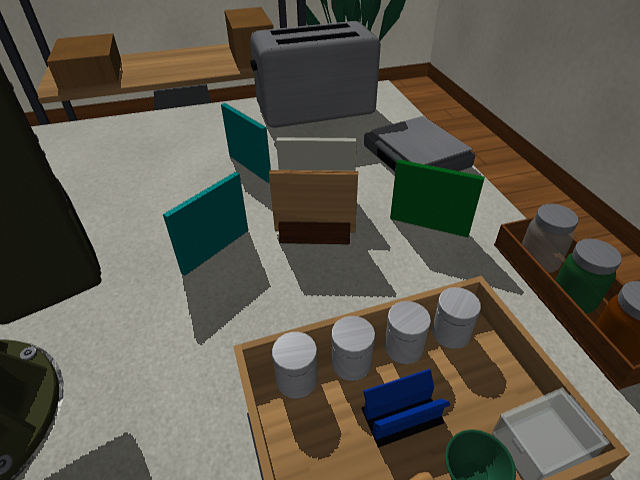

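The top view shows the birch divider's striped top edge from about (312,181) to (283,281), the white board to its left and the blue rail near (543,230). In the side view the divider's face is in front at (315,200) and the rail at (405,405). Next I enlarge both.

```bash
python3 - <<'E'
import cv2,numpy as np
t=cv2.imread("pics/top0.png");s=cv2.imread("pics/side0.png")
f=lambda im,x,y,w,h,k:cv2.resize(im[y:y+h,x:x+w],None,fx=k,fy=k,interpolation=cv2.INTER_CUBIC)
a=f(t,260,165,80,130,4.5);b=f(t,505,185,75,85,6)
H=600;p=lambda i:cv2.copyMakeBorder(i,0,H-i.shape[0],0,0,cv2.BORDER_CONSTANT)
c=np.hstack([p(a),p(b[:,:])]);print(a.shape,b.shape,c.shape);cv2.imwrite("pics/ctop.png",cv2.convertScaleAbs(c,alpha=1.7))
a=f(s,255,155,115,100,3.4);b=f(s,355,360,105,90,3.8)
c=np.hstack([p(a),p(b)]);print(a.shape,b.shape,c.shape);cv2.imwrite("pics/cside.png",cv2.convertScaleAbs(c,alpha=1.7))
E
```

```text
(585, 360, 3) (510, 450, 3) (600, 810, 3)
(340, 391, 3) (342, 399, 3) (600, 790, 3)
```

View pics/ctop.png

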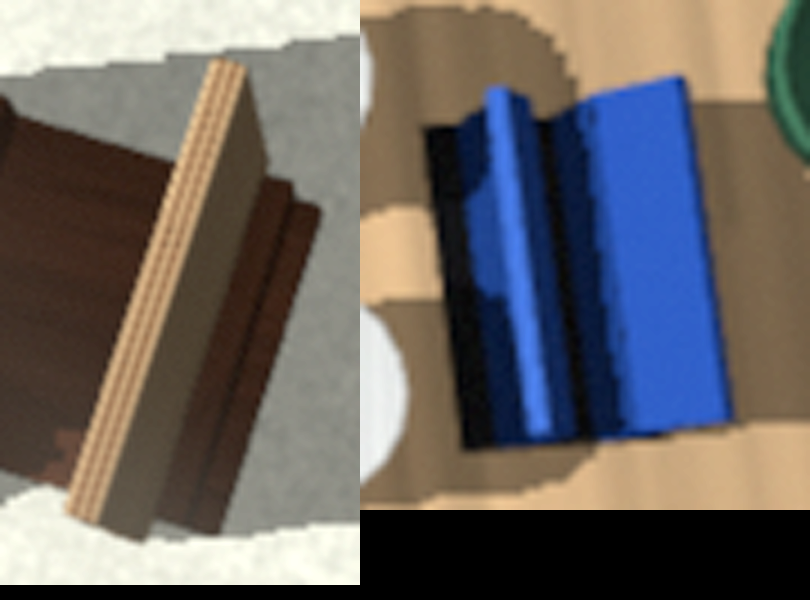

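View pics/cside.png

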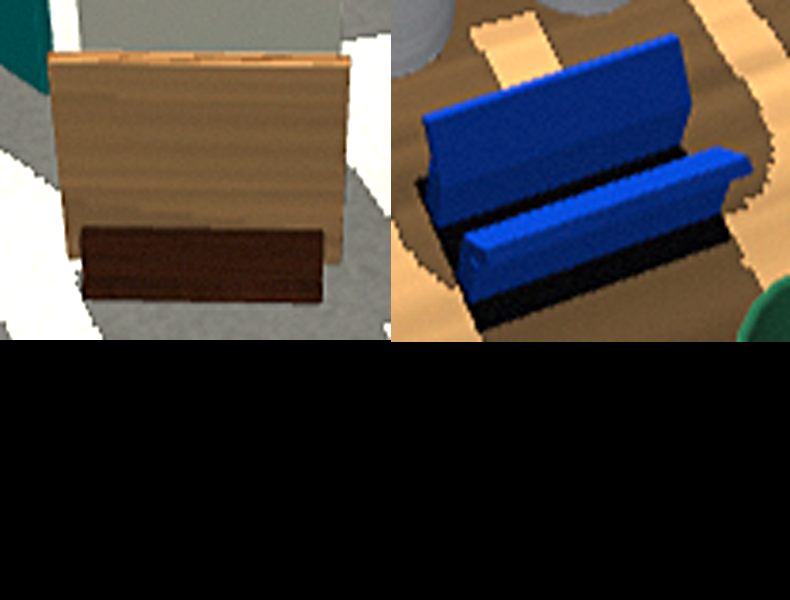

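The crops show the divider's top corners in the top view at about (308,178), (314,180), (275,279) and (282,282). The rail's +y wall rim runs from (586,200) to (593,257) in the top view and is the far wall in the side view. Now I triangulate.

```bash
cat >h.py <<'E'
from cell import *
import numpy as np
def M(n):
    m=camera_model(n);return m,240/np.tan(np.radians(m["vfov"]/2))
def ray(n,u,v):
    m,f=M(n);R=np.array(m["R"]);d=R.T@np.array([(u-m["cx"])/f,(v-m["cy"])/f,1]);return -R.T@np.array(m["t"]),d
def atz(n,u,v,z):
    c,d=ray(n,u,v);return c+d*(z-c[2])/d[2]
def tri(a,b):
    c1,d1=ray("top",*a);c2,d2=ray("side",*b)
    k=np.linalg.lstsq(np.c_[d1,-d2],c2-c1,rcond=None)[0];p,q=c1+k[0]*d1,c2+k[1]*d2
    return (p+q)/2,np.linalg.norm(p-q)
def proj(n,X):
    m,f=M(n);c=np.array(m["R"])@np.array(X)+m["t"];return np.array([m["cx"],m["cy"]])+f*c[:2]/c[2]
E
python3 - <<'E'
from h import *
np.set_printoptions(precision=1,suppress=True)
T=lambda u,v:(260+u/4.5,165+v/4.5); TR=lambda u,v:(505+(u-360)/6,185+v/6)
S=lambda u,v:(255+u/3.4,155+v/3.4); SR=lambda u,v:(355+(u-391)/3.8,360+v/3.8)
for n in("top","side"):print(n,ray(n,320,240)[0])
P=[atz("top",*T(*p),138) for p in((215,58),(243,67),(68,512),(100,525))]
a,b=(P[0]+P[1])/2,(P[2]+P[3])/2
print("top",P,"c",(a+b)/2,np.linalg.norm(a-b),np.degrees(np.arctan2(*(a-b)[1::-1])))
P=[atz("side",*S(*p),138) for p in((350,56),(348,66),(50,54),(50,63))]
a,b=(P[0]+P[1])/2,(P[2]+P[3])/2
print("side",P,"c",(a+b)/2,np.linalg.norm(a-b),np.degrees(np.arctan2(*(a-b)[1::-1])))
print("tri div",tri(T(243,67),S(348,66)),tri(T(100,525),S(50,63)))
for t,s in(((487,88),(675,37)),((530,435),(425,118)),((683,78),(750,168)),((733,420),(468,245)),((463,450),(415,180))):print("rail",tri(TR(*t),SR(*s)))
E
```

```text
top [431.8 157.9 761. ]
side [ 381.5 -394.9  562.2]
top [array([612.7, 207.2, 138. ]), array([609.6, 198.4, 138. ]), array([471.5, 252.7, 138. ]), array([467.4, 243. , 138. ])] c [540.3 225.3 138. ] 148.740603157399 -17.621375398792413
side [array([613.5, 202.1, 138. ]), array([609.6, 194.1, 138. ]), array([471.7, 247.1, 138. ]), array([470.1, 239.2, 138. ])] c [541.2 220.6 138. ] 147.6661853298932 -17.745269758504293
tri div (array([610.9, 198.6, 134.7]), np.float64(0.7602477842502927)) (array([469.1, 243.1, 135.4]), np.float64(3.147702916090892))
rail (array([ 595.6, -128.2,   51.6]), np.float64(1.657616202380062))
rail (array([ 505.1, -132.1,   51.7]), np.float64(2.421469087404709))
rail (array([ 596.7, -177.7,   53.2]), np.float64(1.433614750310533))
rail (array([ 504.2, -178.7,   59.8]), np.float64(3.571585150485382))
rail (array([ 504.9, -130.9,    9.8]), np.float64(1.1269097333836464))
```

```bash
python3 - <<'E'
from h import *
from scipy.optimize import least_squares
np.set_printoptions(precision=2,suppress=True)
TR=lambda u,v:(505+(u-360)/6,185+v/6);SR=lambda u,v:(355+(u-391)/3.8,360+v/3.8)
# (cam, pixel, sx, sy) rim outer corners
ob=[("top",TR(487,88),1,1),("top",TR(530,435),-1,1),("top",TR(683,78),1,-1),("top",TR(733,422),-1,-1),
("side",SR(675,36),1,1),("side",SR(425,118),-1,1),("side",SR(750,170),1,-1)]
def X(p,sx,sy):
    x,y,yaw,w=p[:4];c,s=np.cos(yaw),np.sin(yaw);a,b=45*sx,w*sy
    return [x+c*a-s*b,y+s*a+c*b,52+p[4]]
for cams in(("top","side"),("top",),("side",)):
    f=lambda p:np.concatenate([proj(n,X(p,sx,sy))-q for n,q,sx,sy in ob if n in cams]+[[(p[4]-1)/2,(p[3]-24)/2]])
    r=least_squares(f,[550,-154,0,25,1]);print(cams,r.x,np.degrees(r.x[2]),f(r.x))
E
```

```text
('top', 'side') [ 551.13 -155.16    0.04   24.91    0.56] 2.3930125034106173 [ 0.53 -0.31  0.39 -0.89  0.19 -0.6  -0.46 -0.6  -0.88  0.22 -0.85 -0.1
 -0.21  0.15 -0.22  0.45]
('top',) [ 550.09 -154.59    0.05   25.17    1.12] 2.652300068387995 [ 0.05  0.35  0.18 -0.18  0.07 -0.11 -0.3  -0.06  0.06  0.59]
('side',) [ 551.77 -155.33    0.04   24.53    0.96] 2.255922872209907 [-0.09  0.34 -0.16 -0.11  0.24 -0.22 -0.02  0.26]
```

Request:
carry_out(
  slide=[
    [0.44,1,0],
    [0.44,1,0],
    [0.44,1,0],
    [0.44,1,0],
    [0.44,1,0],
    [0.44,1,0],
    [0.44,1,0],
    [0.44,1,0],
  ],
  dr=[
    [0,0,-0.1139],
    [0,0,-0.1139],
    [0,0,-0.1139],
    [0,0,-0.1139],
    [0,0,-0.1139],
    [0,0,-0.1139],
    [0,0,-0.1139],
    [0,0,-0.1139],
  ],
  gripper=[100,100,100,100,100,100,100,100],
)

```text
clock: 0.77
eef_pos: [328.6, -251.0, 302.7]
eef_rot: [-3.141, -0.0, -0.307]
wrist_force: [-0.3, -0.2, -0.1]
finger_gap: 94.0
finger_force: 0.0
```

Request:
carry_out(
  slide=[
    [0.44,1,0],
    [0.44,1,0],
    [0.44,1,0],
    [0.44,1,0],
    [0.44,1,0],
    [0.44,1,0],
    [0.44,1,0],
    [0.44,1,0],
    [0.44,1,0],
  ],
  dr=[
    [0,0,0],
    [0,0,0],
    [0,0,0],
    [0,0,0],
    [0,0,0],
    [0,0,0],
    [0,0,0],
    [0,0,0],
    [0,0,0],
  ],
  gripper=[100,100,100,100,100,100,100,100,100],
)

```text
clock: 1.52
eef_pos: [437.2, -4.8, 302.3]
eef_rot: [3.141, 0.001, -0.307]
wrist_force: [-0.6, 1.1, 0.8]
finger_gap: 94.1
finger_force: 0.0
```

Request:
carry_out(
  slide=[
    [0.414,0.916,0],
    [0.414,0.916,0],
    [0.414,0.916,0],
    [0.414,0.916,0],
    [0.414,0.916,0],
    [0.414,0.916,0],
    [0.414,0.916,0],
    [0.414,0.916,0],
    [0.414,0.916,0],
  ],
  dr=[
    [0,0,0],
    [0,0,0],
    [0,0,0],
    [0,0,0],
    [0,0,0],
    [0,0,0],
    [0,0,0],
    [0,0,0],
    [0,0,0],
  ],
  gripper=[100,100,100,100,100,100,100,100,100],
)

```text
clock: 2.27
eef_pos: [540.7, 222.1, 302.3]
eef_rot: [3.141, 0.001, -0.311]
wrist_force: [-0.4, -0.2, 0.2]
finger_gap: 94.2
finger_force: 0.0
```

```bash
python3 - <<'E'
from h import *
import cv2
im=camera("side")[:,:,::-1];cv2.imwrite("pics/side1.png",im)
cv2.imwrite("pics/side1c.png",cv2.resize(im[20:270,200:450],None,fx=2.4,fy=2.4))
s=read_state();print(s["eef_pos"],s["eef_rot"],s["joints"])
E
```

```text
[540.61559744 221.86747319 302.70871586] [ 3.14126883e+00  1.06733134e-04 -3.11403941e-01] [ 3.26823823e-01  3.76861459e-01  1.41841640e+00 -2.01535234e-04
  1.34659344e+00  2.20906891e+00]
```

View pics/side1c.png

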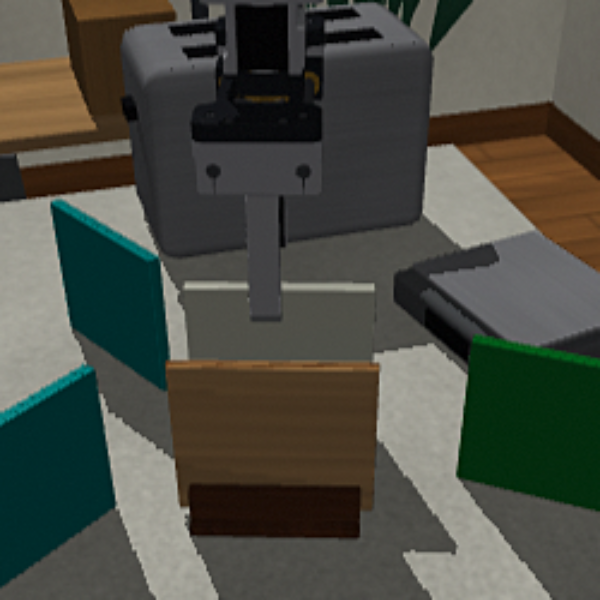

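The picture shows the gripper over the divider: near fingertip at crop (265,319), divider top edge centre at crop (273,366). I check this against the projection.

```bash
python3 - <<'E'
from h import *
s=read_state();p=s["eef_pos"];print(p)
n=np.array([-.304,-.953,0])
print(proj("side",p+n*59.5-[0,0,97]),(200+265/2.4,20+319/2.4))
print(proj("side",[540.5,224,138]),(200+273/2.4,20+366/2.4))
E
```

```text
[540.61559744 221.86747319 302.70871586]
[310.34755197 156.35190459] (310.4166666666667, 152.91666666666669)
[312.62729424 171.56804461] (313.75, 172.5)
```

Request:
carry_out(
  slide=[
    [0,0,-0.15],
    [0,0,-0.3],
    [0,0,-0.4],
    [0,0,-0.446],
    [0,0,-0.446],
    [0,0,-0.446],
  ],
  dr=[
    [0,0,0],
    [0,0,0],
    [0,0,0],
    [0,0,0],
    [0,0,0],
    [0,0,0],
  ],
  gripper=[100,100,100,100,60,30],
  newtons=5,
)

```text
clock: 2.82
eef_pos: [541.1, 223.0, 192.5]
eef_rot: [-3.141, -0.001, -0.311]
wrist_force: [0.5, -0.8, 0.7]
finger_gap: 83.7
finger_force: 0.0
```

Request:
carry_out(
  slide=[
    [0,0,0],
    [0,0,0],
    [0,0,0],
    [0,0,0],
    [0,0,0],
    [0,0,0],
  ],
  dr=[
    [0,0,0],
    [0,0,0],
    [0,0,0],
    [0,0,0],
    [0,0,0],
    [0,0,0],
  ],
  gripper=[25,22,20,20,20,20],
)

```text
clock: 3.32
eef_pos: [540.6, 223.7, 191.4]
eef_rot: [-3.141, -0.0, -0.31]
wrist_force: [-0.0, 0.7, -0.5]
finger_gap: 43.7
finger_force: 0.0
```

```bash
python3 - <<'E'
from h import *
import cv2
im=camera("top")[:,:,::-1];cv2.imwrite("pics/top2.png",im)
a=cv2.resize(im[130:310,180:400],None,fx=2.5,fy=2.5)
cv2.imwrite("pics/c2.png",cv2.convertScaleAbs(a,alpha=1.5))
s=read_state();print(s["eef_pos"],s["eef_rot"],s["finger_gap"])
E
```

```text
[540.60440868 223.7254606  191.28058454] [-3.14150914e+00 -8.52308367e-05 -3.09798682e-01] 40.1115176891014
```

View pics/c2.png

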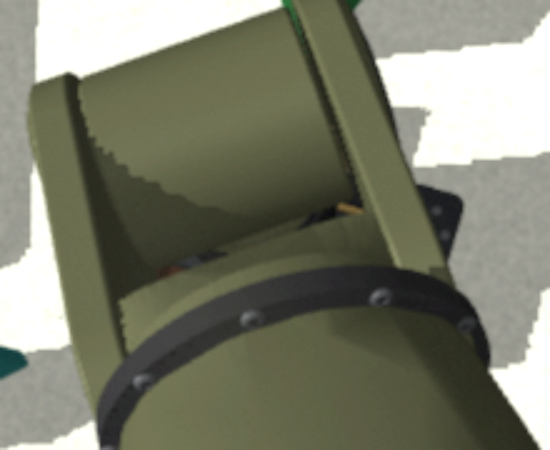

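The arm hides the grasp in the top view, so I close gently and watch the force.

Request:
carry_out(
  slide=[
    [0,0,0],
    [0,0,0],
    [0,0,0],
    [0,0,0],
    [0,0,0],
  ],
  dr=[
    [0,0,0],
    [0,0,0],
    [0,0,0],
    [0,0,0],
    [0,0,0],
  ],
  gripper=[20,18,17,17,17],
  newtons=4,
)

```text
clock: 3.78
eef_pos: [540.6, 223.7, 191.1]
eef_rot: [3.142, -0.0, -0.31]
wrist_force: [-0.0, 0.2, 0.2]
finger_gap: 15.8
finger_force: 0.0
```

Request:
carry_out(
  slide=[
    [0,0,0],
    [0,0,0],
    [0,0,0],
    [0,0,0],
    [0,0,0],
    [0,0,0],
  ],
  dr=[
    [0,0,0],
    [0,0,0],
    [0,0,0],
    [0,0,0],
    [0,0,0],
    [0,0,0],
  ],
  gripper=[8,8,8,8,8,8],
  newtons=4,
)

```text
clock: 4.28
eef_pos: [540.6, 223.7, 191.1]
eef_rot: [3.142, 0.0, -0.31]
wrist_force: [-0.4, -0.7, -0.6]
finger_gap: 11.9
finger_force: 4.0
```

Request:
carry_out(
  slide=[
    [0,0,0],
    [0,0,0],
    [0,0,0],
    [0,0,0.04],
    [0,0,0.08],
    [0,0,0.14],
    [0,0,0.22],
    [0,0,0.32],
    [0,0,0.45],
    [0,0,0.6],
  ],
  dr=[
    [0,0,0],
    [0,0,0],
    [0,0,0],
    [0,0,0],
    [0,0,0],
    [0,0,0],
    [0,0,0],
    [0,0,0],
    [0,0,0],
    [0,0,0],
  ],
  gripper=[0,0,0,0,0,0,0,0,0,0],
  newtons=35,
)

```text
clock: 5.12
eef_pos: [540.1, 223.5, 342.7]
eef_rot: [3.141, 0.001, -0.31]
wrist_force: [1.8, -0.4, 0.4]
finger_gap: 11.7
finger_force: 35.0
```

Request:
carry_out(
  slide=[
    [0,0,0.04],
    [0,0,0.04],
    [0,0,0.04],
  ],
  dr=[
    [0,0,0],
    [0,0,0],
    [0,0,0],
  ],
  gripper=[0,0,0],
)

```text
clock: 5.37
eef_pos: [540.4, 223.6, 351.1]
eef_rot: [-3.141, -0.0, -0.31]
wrist_force: [-0.2, -0.4, -0.8]
finger_gap: 11.9
finger_force: 35.0
```

Request:
carry_out(
  slide=[
    [0.005,-0.08,0],
    [0.021,-0.2,0],
    [0.021,-0.757,0],
    [0.021,-0.757,0],
    [0.021,-0.757,0],
    [0.021,-0.757,0],
    [0.021,-0.757,0],
    [0.021,-0.757,0],
  ],
  dr=[
    [0,0,0.01],
    [0,0,0.02],
    [0,0,0.056],
    [0,0,0.056],
    [0,0,0.056],
    [0,0,0.056],
    [0,0,0.056],
    [0,0,0.056],
  ],
  gripper=[0,0,0,0,0,0,0,0],
)

```text
clock: 6.03
eef_pos: [545.6, 33.7, 349.5]
eef_rot: [-3.141, 0.003, 0.04]
wrist_force: [0.5, -0.1, -0.9]
finger_gap: 11.2
finger_force: 35.0
```

Request:
carry_out(
  slide=[
    [0.021,-0.757,0],
    [0.021,-0.757,0],
    [0.021,-0.757,0],
    [0.021,-0.757,0],
    [0.021,-0.757,0],
    [0.021,-0.757,0],
    [0.021,-0.757,0],
    [0.021,-0.757,0],
  ],
  dr=[
    [0,0,0],
    [0,0,0],
    [0,0,0],
    [0,0,0],
    [0,0,0],
    [0,0,0],
    [0,0,0],
    [0,0,0],
  ],
  gripper=[0,0,0,0,0,0,0,0],
)

```text
clock: 6.7
eef_pos: [551.3, -153.4, 350.4]
eef_rot: [-3.141, 0.001, 0.043]
wrist_force: [-0.2, 0.6, -1.5]
finger_gap: 11.6
finger_force: 35.0
```

Request:
carry_out(
  slide=[
    [0,0,-0.08],
    [0,0,-0.2],
    [0,0,-0.3],
    [0,0,-0.37],
    [0,0,-0.37],
    [0,0,-0.37],
    [0,0,-0.37],
  ],
  dr=[
    [0,0,0],
    [0,0,0],
    [0,0,0],
    [0,0,0],
    [0,0,0],
    [0,0,0],
    [0,0,0],
  ],
  gripper=[0,0,0,0,0,0,0],
)

```text
clock: 7.28
eef_pos: [551.7, -154.0, 260.1]
eef_rot: [3.141, -0.002, 0.043]
wrist_force: [0.1, 0.3, -0.7]
finger_gap: 11.9
finger_force: 35.0
```

```bash
python3 - <<'E'
from h import *
import cv2
np.set_printoptions(precision=1,suppress=True)
a=camera("side")[:,:,::-1];b=camera("top")[:,:,::-1]
cv2.imwrite("pics/side3.png",a);cv2.imwrite("pics/top3.png",b)
r=lambda i,x,y,w,h,k:cv2.convertScaleAbs(cv2.resize(i[y:y+h,x:x+w],None,fx=k,fy=k,interpolation=cv2.INTER_CUBIC),alpha=1.7)
A=r(a,340,270,140,180,3.2);B=r(b,480,170,110,180,3.2);print(A.shape,B.shape)
cv2.imwrite("pics/c3.png",np.hstack([A[:576],B[:576]]))
s=read_state();p=s["eef_pos"];print(p,s["eef_rot"],s["wrist_force"],s["moment"])
c,q=np.cos(.042),np.sin(.042)
for sx in(1,-1):
  for sy in(1,-1): X=[p[0]+75*sx*c-6*sy*q,p[1]+75*sx*q+6*sy*c,p[2]-183];print(sx,sy,proj("side",X),(proj("side",X)-[340,270])*3.2,(proj("top",X)-[480,170])*3.2+[448,0])
E
```

```text
(576, 448, 3) (576, 352, 3)
[ 551.5 -154.5  260.2] [ 3.1 -0.   0. ] [-0.6  0.3 -1.2] [ 0.1  0.  -0. ]
1 1 [461.4 363.9] [388.4 300.5] [649.   16.9]
1 -1 [466.8 372.2] [405.7 327.1] [674.7  15.3]
-1 1 [346.3 401.5] [ 20.2 420.7] [690. 333.]
-1 -1 [350.1 411. ] [ 32.5 451.1] [716.5 331.5]
```

View pics/c3.png

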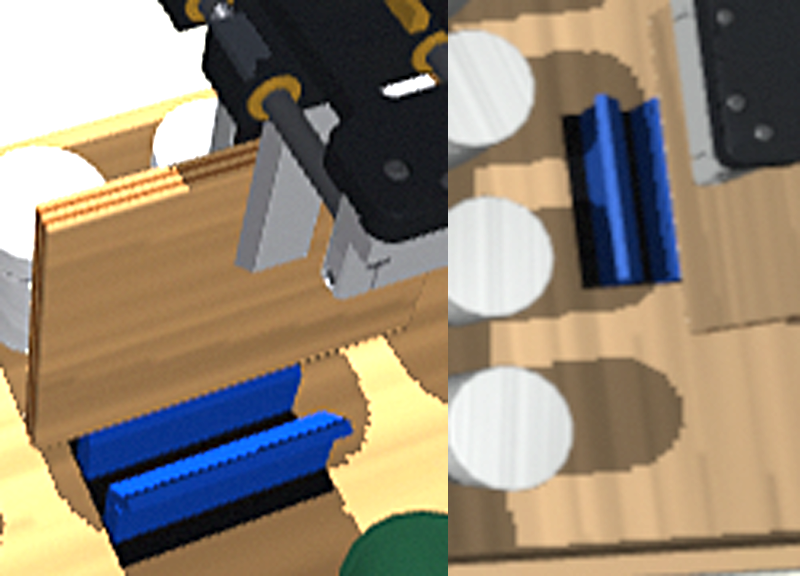

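The crop shows the divider upright above the rail, with its near bottom corner at (38,447) about 1.5 px from the prediction and the rail below it. I lower it into the V and watch the lateral force.

Request:
carry_out(
  slide=[
    [0,0,-0.05],
    [0,0,-0.1],
    [0,0,-0.13],
    [0,0,-0.14],
    [0,0,-0.14],
    [0,0,-0.14],
  ],
  dr=[
    [0,0,0],
    [0,0,0],
    [0,0,0],
    [0,0,0],
    [0,0,0],
    [0,0,0],
  ],
  gripper=[0,0,0,0,0,0],
)

```text
clock: 7.88
eef_pos: [551.3, -154.9, 224.4]
eef_rot: [3.141, -0.001, 0.042]
wrist_force: [-0.0, 0.1, -0.9]
finger_gap: 12.2
finger_force: 35.0
```

Request:
carry_out(
  slide=[
    [0,0,-0.008],
    [0,0,-0.016],
    [0,0,-0.016],
    [0,0,-0.016],
  ],
  dr=[
    [0,0,0],
    [0,0,0],
    [0,0,0],
    [0,0,0],
  ],
  gripper=[0,0,0,0],
)

```text
clock: 8.22
eef_pos: [551.1, -154.8, 219.7]
eef_rot: [3.142, 0.0, 0.042]
wrist_force: [0.4, -0.4, -2.0]
finger_gap: 12.0
finger_force: 35.0
```

Bottom is at about 36.5 mm with no contact yet; I continue in small steps.

Request:
carry_out(
  slide=[
    [0,0,-0.006],
    [0,0,-0.012],
    [0,0,-0.012],
    [0,0,-0.012],
  ],
  dr=[
    [0,0,0],
    [0,0,0],
    [0,0,0],
    [0,0,0],
  ],
  gripper=[0,0,0,0],
)

```text
clock: 8.55
eef_pos: [551.1, -154.8, 216.5]
eef_rot: [-3.141, 0.0, 0.042]
wrist_force: [-0.8, -0.3, -2.2]
finger_gap: 11.8
finger_force: 35.0
```

Request:
carry_out(
  slide=[
    [0,0,-0.006],
    [0,0,-0.012],
    [0,0,-0.012],
    [0,0,-0.012],
  ],
  dr=[
    [0,0,0],
    [0,0,0],
    [0,0,0],
    [0,0,0],
  ],
  gripper=[0,0,0,0],
)

```text
clock: 8.88
eef_pos: [551.1, -154.8, 213.5]
eef_rot: [-3.142, 0.0, 0.042]
wrist_force: [0.1, 0.3, -0.7]
finger_gap: 11.6
finger_force: 35.0
```

Request:
carry_out(
  slide=[
    [0,0,-0.012],
    [0,0,-0.024],
    [0,0,-0.036],
    [0,0,-0.04],
    [0,0,-0.04],
  ],
  dr=[
    [0,0,0],
    [0,0,0],
    [0,0,0],
    [0,0,0],
    [0,0,0],
  ],
  gripper=[0,0,0,0,0],
)

```text
clock: 9.3
eef_pos: [551.0, -154.8, 203.2]
eef_rot: [-3.141, 0.001, 0.042]
wrist_force: [-0.1, -0.8, -0.5]
finger_gap: 12.0
finger_force: 35.0
```

Request:
carry_out(
  slide=[
    [0,0,-0.01],
    [0,0,-0.02],
    [0,0,-0.028],
    [0,0,-0.032],
    [0,0,-0.032],
  ],
  dr=[
    [0,0,0],
    [0,0,0],
    [0,0,0],
    [0,0,0],
    [0,0,0],
  ],
  gripper=[0,0,0,0,0],
)

```text
clock: 9.72
eef_pos: [551.2, -154.8, 197.1]
eef_rot: [3.141, -0.001, 0.042]
wrist_force: [-7.3, 1.4, 15.5]
finger_gap: 11.4
finger_force: 35.0
```

Contact at TCP 197, about 5 mm earlier than reckoned; I check whether this is the floor or a jam.

```bash
python3 - <<'E'
from h import *
import cv2
np.set_printoptions(precision=2,suppress=True)
a=camera("side")[:,:,::-1];b=camera("top")[:,:,::-1]
cv2.imwrite("pics/side4.png",a);cv2.imwrite("pics/top4.png",b)
r=lambda i,x,y,w,h,k:cv2.convertScaleAbs(cv2.resize(i[y:y+h,x:x+w],None,fx=k,fy=k,interpolation=cv2.INTER_CUBIC),alpha=1.7)
A=r(a,340,310,140,150,3.6);B=r(b,500,180,80,150,3.6);print(A.shape,B.shape)
cv2.imwrite("pics/c4.png",np.hstack([A,B]))
s=read_state();p=s["eef_pos"];print(p,s["eef_rot"],s["wrist_force"],s["moment"])
c,q=np.cos(.042),np.sin(.042)
for zt in(142.5,138.5):
  for sy in(1,-1): X=[p[0]-75*c-6*sy*q,p[1]-75*q+6*sy*c,zt];print("top corner",zt,sy,(proj("side",X)-[340,310])*3.6); X[2]-=130;print("bottom",(proj("side",X)-[340,310])*3.6,(proj("top",X)-[500,180])*3.6+[504,0])
  X=[p[0]+75*c+6*q,p[1]+75*q-6*c,zt-130];print("R bottom",(proj("side",X)-[340,310])*3.6)
E
```

```text
(540, 504, 3) (540, 288, 3)
[ 551.18 -154.84  197.11] [ 3.14 -0.    0.04] [-7.13  2.   13.9 ] [ 0.61  1.54 -0.  ]
top corner 142.5 1 [ 27.92 217.04]
bottom [ 17.09 425.8 ] [639.18 349.84]
top corner 142.5 -1 [ 43.05 252.47]
bottom [ 29.69 458.96] [666.4  348.32]
R bottom [419.56 323.68]
top corner 138.5 1 [ 27.53 224.59]
bottom [ 16.81 431.21] [635.47 350.42]
top corner 138.5 -1 [ 42.57 259.96]
bottom [ 29.34 464.29] [662.54 348.91]
R bottom [417.48 329.3 ]
```

View pics/c4.png

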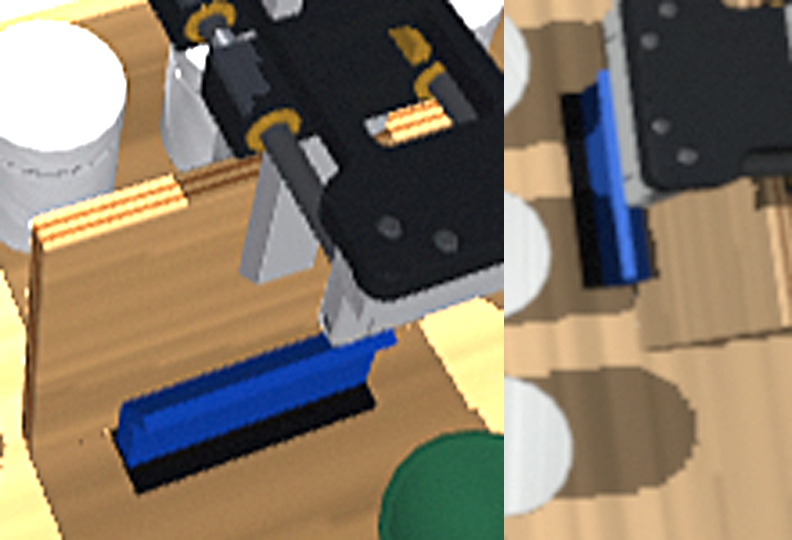

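The board stands in the slot, the near blue wall covering its lower part. I back off slightly and probe the contact again.

Request:
carry_out(
  slide=[
    [0,0,0.012],
    [0,0,0.016],
    [0,0,0.016],
    [0,0,0.016],
    [0,0,0.016],
  ],
  dr=[
    [0,0,0],
    [0,0,0],
    [0,0,0],
    [0,0,0],
    [0,0,0],
  ],
  gripper=[0,0,0,0,0],
)

```text
clock: 10.23
eef_pos: [551.0, -154.8, 199.3]
eef_rot: [-3.141, 0.0, 0.042]
wrist_force: [-0.6, -0.4, -0.9]
finger_gap: 11.7
finger_force: 35.0
```

Request:
carry_out(
  slide=[
    [0,0,-0.004],
    [0,0,-0.008],
    [0,0,-0.008],
    [0,0,-0.008],
  ],
  dr=[
    [0,0,0],
    [0,0,0],
    [0,0,0],
    [0,0,0],
  ],
  gripper=[0,0,0,0],
)

```text
clock: 10.57
eef_pos: [551.1, -154.8, 197.5]
eef_rot: [-3.141, 0.0, 0.042]
wrist_force: [-0.5, -0.7, -0.8]
finger_gap: 11.6
finger_force: 35.0
```

Request:
carry_out(
  slide=[
    [0,0,-0.004],
    [0,0,-0.008],
    [0,0,-0.008],
    [0,0,-0.008],
  ],
  dr=[
    [0,0,0],
    [0,0,0],
    [0,0,0],
    [0,0,0],
  ],
  gripper=[0,0,0,0],
)

```text
clock: 10.9
eef_pos: [551.2, -154.9, 197.1]
eef_rot: [3.141, -0.001, 0.042]
wrist_force: [-7.2, 2.0, 14.3]
finger_gap: 11.6
finger_force: 35.0
```

The stop is sharp, repeats at 197.2, and shows no wall friction above it, so this is the slot floor. I unload, ease the grip and open.

Request:
carry_out(
  slide=[
    [0,0,0.004],
    [0,0,0.004],
    [0,0,0.004],
    [0,0,0.004],
  ],
  dr=[
    [0,0,0],
    [0,0,0],
    [0,0,0],
    [0,0,0],
  ],
  gripper=[0,0,0,0],
  newtons=4,
)

```text
clock: 11.23
eef_pos: [551.2, -154.9, 197.0]
eef_rot: [3.141, -0.001, 0.042]
wrist_force: [-2.5, 0.6, 6.0]
finger_gap: 12.3
finger_force: 4.0
```

Request:
carry_out(
  slide=[
    [0,0,0],
    [0,0,0],
    [0,0,0],
    [0,0,0],
    [0,0,0],
    [0,0,0],
    [0,0,0],
  ],
  dr=[
    [0,0,0],
    [0,0,0],
    [0,0,0],
    [0,0,0],
    [0,0,0],
    [0,0,0],
    [0,0,0],
  ],
  gripper=[14,16,20,25,30,40,40],
)

```text
clock: 11.82
eef_pos: [551.1, -154.8, 196.6]
eef_rot: [-3.142, 0.0, 0.042]
wrist_force: [0.2, 0.1, 0.1]
finger_gap: 36.4
finger_force: 0.0
```

```bash
python3 - <<'E'
from h import *
import cv2
a=camera("side")[:,:,::-1]
A=cv2.convertScaleAbs(cv2.resize(a[290:470,320:500],None,fx=3.2,fy=3.2,interpolation=cv2.INTER_CUBIC),alpha=1.7)
cv2.imwrite("pics/c5.png",A);s=read_state();print(s["eef_pos"],s["wrist_force"],s["finger_gap"])
E
```

```text
[ 551.10639489 -154.83971172  196.6249703 ] [ 0.39864378 -0.36907565  0.51934883] 36.98803004263002
```

View pics/c5.png

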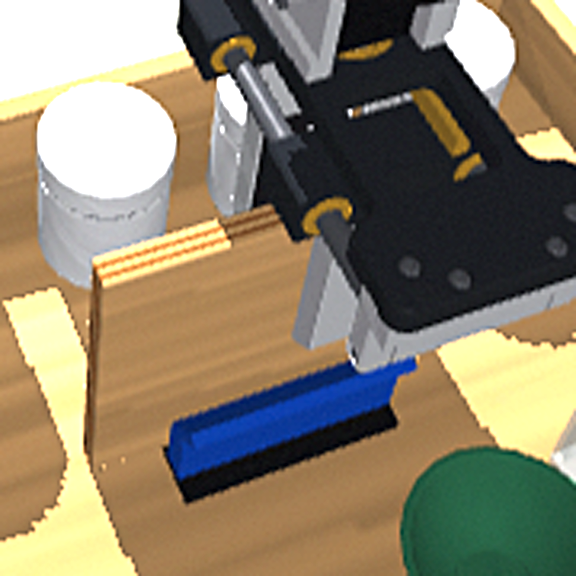

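The board stands upright in the slot, its top-left corner at crop (93,262), with the fingers clear of it on both sides. I retreat straight up.

Request:
carry_out(
  slide=[
    [0,0,0.04],
    [0,0,0.1],
    [0,0,0.2],
    [0,0,0.35],
    [0,0,0.5],
    [0,0,0.6],
    [0,0,0.6],
  ],
  dr=[
    [0,0,0],
    [0,0,0],
    [0,0,0],
    [0,0,0],
    [0,0,0],
    [0,0,0],
    [0,0,0],
  ],
  gripper=[45,45,45,45,45,45,45],
)

```text
clock: 12.45
eef_pos: [551.6, -155.0, 353.4]
eef_rot: [3.138, -0.009, 0.042]
wrist_force: [0.4, 0.8, 1.1]
finger_gap: 42.3
finger_force: 0.0
```

Request:
carry_out(
  slide=[
    [-0.6,-0.4,0],
    [-0.6,-0.4,0],
    [-0.6,-0.4,0],
    [-0.6,-0.4,0],
    [-0.6,-0.4,0],
    [-0.6,-0.4,0],
    [-0.6,-0.4,0],
  ],
  dr=[
    [0,0,0],
    [0,0,0],
    [0,0,0],
    [0,0,0],
    [0,0,0],
    [0,0,0],
    [0,0,0],
  ],
  gripper=[45,45,45,45,45,45,45],
)

```text
clock: 13.03
eef_pos: [400.9, -255.0, 347.0]
eef_rot: [3.141, -0.001, 0.04]
wrist_force: [-0.6, -0.7, -0.4]
finger_gap: 42.2
finger_force: 0.0
```

```bash
python3 - <<'E'
from h import *
import cv2
a=camera("side")[:,:,::-1];b=camera("top")[:,:,::-1]
r=lambda i,x,y,w,h,k:cv2.convertScaleAbs(cv2.resize(i[y:y+h,x:x+w],None,fx=k,fy=k,interpolation=cv2.INTER_CUBIC),alpha=1.7)
cv2.imwrite("pics/c6.png",np.hstack([r(a,260,120,240,340,1.6),r(b,460,150,120,160,3.4)[:544]]))
E
```

```text
(no output)
```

View pics/c6.png

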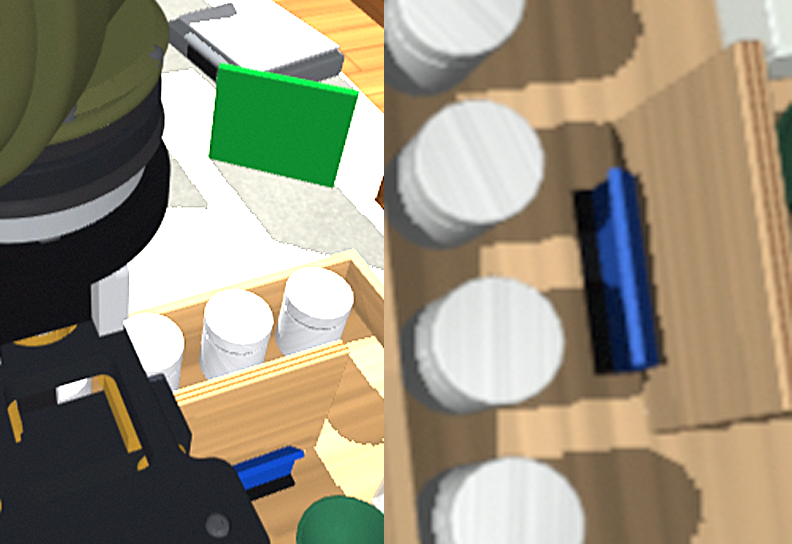

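Final look: the divider stands upright in the slot, its bottom edge running from (612,125) to (655,432) on the right crop, midpoint row 278 against 281 for the rail's middle. I hand it in.

```bash
python3 - <<'E'
from h import *
T=lambda u,v:(460+(u-384)/3.4,150+v/3.4)
for z in(138,142,146):print(z,atz("top",*T(735,42),z),atz("top",*T(757,42),z))
print(atz("top",*T(612,125),13),atz("top",*T(655,432),13))
print(sign_off())
E
```

```text
138 [ 626.75787615 -147.65765011  138.        ] [ 626.54252741 -156.43840623  138.        ]
142 [ 625.50593085 -145.69589846  142.        ] [ 625.29196482 -154.42027518  142.        ]
146 [ 624.25398555 -143.73414682  146.        ] [ 624.04140223 -152.40214414  146.        ]
[ 625.48161913 -146.60578139   13.        ] [ 476.10546266 -155.20227522   13.        ]
the job is handed in; nothing more can be done
None
```

The birch divider is standing upright in the blue rail's slot, centred along the rail to within about 3 mm and released. I left the white board in the stand and handed the job in at about 13 s, with no verdict returned; the slot floor was met about 5 mm higher than I had worked out, but the stop was sharp and repeatable.

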